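# Unstack the printing blocks into their fitted trays

## Robot

A 6-joint arm with a two-finger parallel gripper is mounted at the origin on the work surface. World frame = base frame: x ahead of the robot, y to its left, z up, the work surface at z = 0. Lengths are in mm, angles in rad, forces in N, time in s.
With the tool pointing down it reaches from about 350 to 775 mm from the base axis. Payload 7.3 kg.
Tool frame: the origin (TCP) lies on the centre line of the jaws, within the pads' length; the fingertips stand 22 mm ahead of it and the grasp point (between the pads) lies 3 mm ahead of it; z points along the fingers, y is the direction in which the jaws open and shut (so a half turn about z gives the same grasp; the last joint's range is limited). The gripper opens to 92 mm and grips with 3 to 60 N. Pads are 19 mm wide; open, the fingers measure 130 mm over their backs; the gripper's body (75 mm by 190 mm) begins 47 mm behind the grasp point.
Start: joints at [-1.267, 0.342, 1.524, -0, 1.275, -0.146], TCP at [228.287, -472.791, 216.641] pointing down, gripper open.
Joint ranges: [-2.53, 2.53], [-0.77, 2.02], [0.04, 2.7], [-1, 4.14], [0.28, 2.66], [-3.11, 3.11]. Speed limits (rad/s): [2.57, 2.57, 3.14, 3.14, 3.14, 3.14].

## Interface

Orientations are given as [roll, pitch, yaw] about the fixed x, y, z axes, in that order (R = Rz(yaw) Ry(pitch) Rx(roll)).
In Python, from plant import get_obs, capture, bot, spot_in gives the robot as it stands.
- The arm moves only by the shell command python3 -m handwheel 'ROWS' [OPENING]. ROWS is JSON, a list of rows, each a list of 2 entries, a list of its own where there are three numbers: the shift along the world's x, y, z in mm, then the turn, a rotation vector about the world's x, y, z in rad. In form: [[[x, y, z], [wx, wy, wz]], ...]. A call has 1 to 12 rows; each row shifts and turns the commanded pose from where the row before left it; what a row does not reach is not made up. A row lasts 1/8 s, in which the tool goes at most 62.5 mm and 10.7 degrees, less where a joint would pass 70% of its speed; a pose out of reach is approached as far as the arm can. A call is refused whole if a number of a shift passes 62.5 or a number of a turn 0.188, either way. A call with a gripper value outside its range is refused whole. OPENING is the closure, from 0 (fully open) to 1 (shut), set as the call begins (- or left out, the last holds). The fingers move at their own pace and stop on an object; the grip force is fixed at half the most. Time passes only in rows, so rows that do not move let the fingers close. It gives the time, the measured TCP pose, the force and the opening at its end, in the units of the state.
- get_obs(): the state, without advancing time (a new reading comes with each control period).
- capture(name): name is "side" or "top" or "wrist"; returns a dict with "img" (420x560x3 uint8, red, green, blue), "fx", "fy", "cx", "cy" (pixels), "k1" (the pictures are not rectified: a ray, as slopes to the right and down, at radius r is drawn at 1 + k1 r^2 times it, then the intrinsics apply), "cam_to_world" (4x4, takes a point from camera to world coordinates). Camera axes: x right, y up, looking along -z (the intrinsics and any distortion apply to the point x, -y, -z); pixel columns grow to the right and rows downward; lengths in mm; the calibration is good to about 2 mm. A picture is of the moment at which its call begins. There is no depth.
- bot.close_job(): hands the job in, once; it reports no verdict.
Trained networks look in the newest picture that a camera, given by its name, has taken for a name from the list of things; names that differ only in an ending like _2 or _b are one class to them, and where a whole thing is asked for, a point or a joint stands for the part that bears it (a point fixed in the world has none). Each returns a list of dicts, best first, with "score" (0 to 1); they miss things now and then, are a little off and sometimes report something else, mostly with a low value. They report only what shows in the picture. A call takes as long as a camera call.
- spot_in(thing, camera): "xyz" ([x, y, z] in mm, in the coordinates of the camera as it stood for that picture, good to about 4 mm: the middle of the surface that is visible of it).
The state is a dict: "time": time; "joint_positions": joint angles; "dq": joint speeds; "tau": joint torques, N m; "tool_pos": TCP position; "tcp_rot": TCP orientation; "contact_force": force on the tool from outside, world axes, zero at the start; "moment": the same for the moment, N m; "grip_width": finger opening in mm.
Only numpy, scipy, OpenCV 4.12 (cv2) and the standard library are available. Lean on these libraries where they do the work, as an engineer would, in place of code of your own. Each camera call takes 0.05 s, during which the arm holds its last target. There are 200 camera calls.

## Task

Take the stack of hand printing blocks apart from the top down and lay each block flat, printing face up, inside the shallow wooden tray of its own shape and size: first the narrow bar, then the round and the square (either first), last the long wide border block. Each must be in its tray before a block from a lower layer is put in its own. Tip no block over, and leave the saucer of wet green paint where it stands.

Things in the scene. Friction and masses are not known exactly. Their poses are not given: they have to be found in the camera images.
- bar_block: Narrow bar-shaped printing block, 110 mm along x, 22 mm along y, 28 mm high. On top of the stack at the start, bridging the round and the square block (its underside is 56 mm above the table). Pale wood, dark patterned printing face on top. Loose. Origin: centre of its underside; z up through the printing face.
- round_block: Round printing block, 44 mm in diameter, 28 mm high. At the start in the middle layer (underside 28 mm up), 38 mm from the middle of the border block; the square block is on the other half (which end varies), 33 mm of gap between them. Pale wood, dark patterned printing face on top. Loose. Origin: centre of its underside; z up through the printing face.
- square_block: Square printing block, 42 x 42 mm, 28 mm high, sides along x and y, at the start within about 0.1 rad of square to the border block. In the middle layer at the start beside the round block. Pale wood, dark patterned printing face on top. Loose. Origin: centre of its underside; z up through the printing face.
- border_block: Long wide printing block, 150 mm along x, 68 mm along y, 28 mm high. Bottom of the stack at the start, lying on the table. Pale wood, dark patterned printing face on top. Loose. Origin: centre of its underside; z up through the printing face.
- bar_tray: Shallow plywood tray for the bar block, inside 126 mm along x by 38 mm along y. Floor 4 mm thick, rim 4 mm thick with its top 10 mm above the table, so the block has 8 mm of play all round. Does not move. Origin: centre of its underside, on the table.
- round_tray: Shallow round pale wooden tray for the round block, inside diameter 60 mm. Floor 4 mm thick, rim 4 mm thick with its top 10 mm above the table, so the block has 8 mm of play all round. Does not move. Origin: centre of its underside, on the table.
- square_tray: Shallow square plywood tray for the square block, inside 58 x 58 mm, sides along x and y. Floor 4 mm thick, rim 4 mm thick with its top 10 mm above the table, so the block has 8 mm of play all round. Does not move. Origin: centre of its underside, on the table.
- border_tray: Shallow plywood tray for the border block, inside 166 mm along x by 84 mm along y. Floor 4 mm thick, rim 4 mm thick with its top 10 mm above the table, so the block has 8 mm of play all round. Does not move. Origin: centre of its underside, on the table.
- saucer: White ceramic saucer of wet green paint, 104 mm in diameter, 13 mm high, on the table; to be left alone. Origin: centre of its underside.

How it is judged (in metres and radians):
On the way, in this order (a step that is already met when the one before it is completed fails the run):
1. the bar block lies in its tray (horizontal distance between bar_block and bar_tray below 0.014 m and z of bar_block in the frame of bar_tray below 0.008 m and angle between bar_block's own z axis and vertical below 0.08 rad and linear speed of bar_block below 0.02 m/s), for 0.2 s.
2. the round and the square block lie in their trays (horizontal distance between round_block and round_tray below 0.014 m and z of round_block in the frame of round_tray below 0.008 m and angle between each of round_block, square_block's own z axis and vertical below 0.08 rad and linear speed of each of round_block, square_block below 0.02 m/s and horizontal distance between square_block and square_tray below 0.014 m and z of square_block in the frame of square_tray below 0.008 m), for 0.2 s.
3. the border block lies in its tray (horizontal distance between border_block and border_tray below 0.014 m and z of border_block in the frame of border_tray below 0.008 m and angle between border_block's own z axis and vertical below 0.08 rad and linear speed of border_block below 0.02 m/s), for 0.2 s.
At the end, for the whole second after the job is handed in: Every block lies at rest in its own tray: centre within 14 mm of the tray's centre horizontally, underside less than 8 mm above the tray's underside (on the floor, not on the rim), printing face up within 0.08 rad (all of step 1 and all of step 2 and all of step 3); the robot touches nothing.
It fails at once if a block is tipped over (more than 0.6 rad) (angle between any of bar_block, round_block, square_block, border_block's own z axis and vertical above 0.6 rad).
It fails at once if the saucer is pushed more than 20 mm (distance of saucer from where it was at the start of the episode above 0.02 m).
It also fails if it takes over 125 s, if anything falls off the work surface, if the arm or the gripper's body presses on something with over 40 N, if the wrist force passes 120 N, or if a joint passes its speed limit or range.

## Working session

There is one attempt and no reset: what is moved stays moved. The work goes in short steps, Python scripts to look and compute and a shell command to move; the robot and the scene stay as the last step left them, time stands still between calls to the robot, and variables do not carry over. Pictures are saved under pics/ and viewed, about 12 in all and at most 16, crops included, and the job is handed in when it is done.

```bash
mkdir -p pics; ls
cat > h.py <<'E'
import numpy as np, cv2
from plant import get_obs, capture, bot, spot_in
def shot(cam,name=None):
    c=capture(cam)
    if name: cv2.imwrite(f'pics/{name}.png',c['img'][:,:,::-1])
    return c
def pix2w(c,uv,z):
    uv=np.atleast_2d(np.array(uv,float)); K=np.array([[c['fx'],0,c['cx']],[0,c['fy'],c['cy']],[0,0,1]])
    d=np.stack([(uv[:,0]-c['cx'])/c['fx'],(uv[:,1]-c['cy'])/c['fy']],1); s=d.copy()
    for _ in range(20): s=d/(1+c['k1']*(s**2).sum(1,keepdims=True))
    T=np.array(c['cam_to_world']); D=np.c_[s[:,0],-s[:,1],-np.ones(len(s))]@T[:3,:3].T
    t=(z-T[2,3])/D[:,2]; return T[:3,3]+D*t[:,None]
def w2pix(c,P):
    T=np.array(c['cam_to_world']); q=(np.atleast_2d(P)-T[:3,3])@T[:3,:3]
    s=np.c_[q[:,0]/-q[:,2],-q[:,1]/-q[:,2]]; s=s*(1+c['k1']*(s**2).sum(1,keepdims=True))
    return np.c_[s[:,0]*c['fx']+c['cx'],s[:,1]*c['fy']+c['cy']]
def spotw(c,thing,cam):
    T=np.array(c['cam_to_world'])
    return [(round(r['score'],2),(T[:3,:3]@np.array(r['xyz'])+T[:3,3]).round().tolist()) for r in spot_in(thing,cam)[:2]]
E
python3 - <<'E'
from h import *
o=get_obs(); print({k:np.round(v,3).tolist() for k,v in o.items()})
for cam in ['top','side']:
    c=shot(cam,cam+'0'); print(cam,np.round(c['cam_to_world'],2).tolist(),c['fx'],c['k1'])
    for t in 'bar_block round_block square_block border_block bar_tray round_tray square_tray border_tray saucer'.split(): print(t,spotw(c,t,cam))
E
```

```text
pics
{'time': 0.0, 'joint_positions': [-1.267, 0.343, 1.525, -0.0, 1.275, -0.146], 'dq': [0.0, 0.001, -0.001, -0.0, 0.0, 0.0], 'tau': [-0.003, -43.124, -24.423, 0.072, 0.056, -0.0], 'tool_pos': [228.15, -472.373, 215.958], 'tcp_rot': [-3.14, -0.0, 0.45], 'contact_force': [0.441, 0.242, 0.291], 'moment': [-0.006, 0.015, 0.003], 'grip_width': 91.827}
top [[0.01, 0.98, -0.19, 384.06], [-1.0, 0.01, 0.01, -9.13], [0.01, 0.19, 0.98, 1037.34], [0.0, 0.0, 0.0, 1.0]] 476.9483494944568 -0.12830621173716425
bar_block [(0.96, [620.0, 18.0, 86.0])]
round_block [(0.52, [614.0, 52.0, 57.0])]
square_block [(0.63, [610.0, -29.0, 57.0]), (0.59, [626.0, 269.0, 8.0])]
border_block [(0.84, [609.0, 17.0, 30.0])]
bar_tray [(0.7, [475.0, 10.0, 5.0])]
round_tray [(0.88, [483.0, -255.0, 7.0])]
square_tray [(0.64, [647.0, -283.0, 3.0])]
border_tray [(0.69, [625.0, 270.0, 9.0])]
saucer [(0.83, [484.0, 278.0, 10.0])]
side [[-0.98, 0.1, -0.15, 422.45], [-0.17, -0.63, 0.76, 762.29], [-0.02, 0.77, 0.63, 715.42], [0.0, 0.0, 0.0, 1.0]] 541.3308385556229 -0.010602504047366164
bar_block [(0.97, [624.0, 30.0, 87.0])]
round_block [(0.89, [630.0, 69.0, 42.0]), (0.47, [624.0, 27.0, 88.0])]
square_block [(0.69, [610.0, -11.0, 49.0])]
border_block [(0.69, [612.0, 66.0, 28.0]), (0.61, [610.0, -13.0, 52.0])]
bar_tray [(0.7, [481.0, 14.0, -1.0])]
round_tray [(0.68, [482.0, -260.0, 3.0])]
square_tray [(0.8, [648.0, -280.0, 4.0])]
border_tray [(0.64, [628.0, 277.0, 3.0])]
saucer [(0.8, [485.0, 277.0, 5.0]), (0.24, [648.0, -282.0, 4.0])]
```

View pics/top0.png

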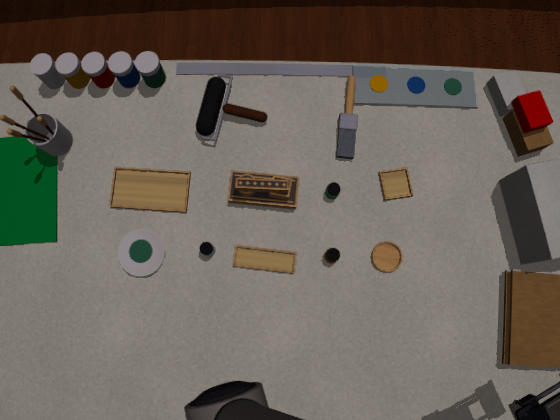

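View pics/side0.png

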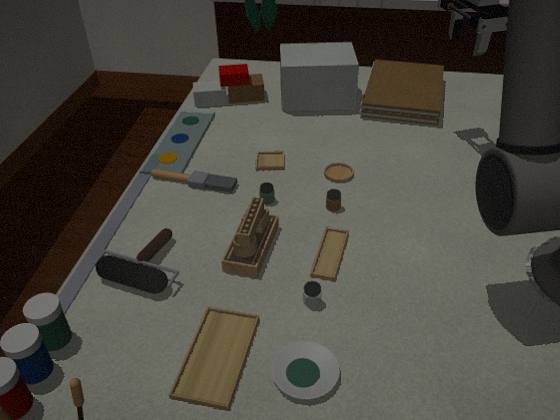

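Run:
```python
from h import *
c=shot('top'); im=c['img']; hsv=cv2.cvtColor(im,cv2.COLOR_RGB2HSV)
m=cv2.inRange(hsv,(5,70,40),(30,255,255))
roi={'border_tray':(100,160,200,222),'bar_tray':(225,240,305,280),'square_tray':(370,160,420,210),'round_tray':(365,238,408,278)}
for k,(a,b,x,y) in roi.items():
    mm=np.zeros_like(m); mm[b:y,a:x]=m[b:y,a:x]
    ct=max(cv2.findContours(mm,0,1)[0],key=cv2.contourArea)[:,0]
    P=pix2w(c,ct,8)[:,:2].astype(np.float32); r=cv2.minAreaRect(P); print(k,np.round(r[0]),np.round(r[1]),round(r[2],1),cv2.minEnclosingCircle(P))
cv2.imwrite('pics/crop1.png',cv2.resize(im[160:220,220:310,::-1],None,fx=8,fy=8,interpolation=2))
c=capture('wrist');print(np.round(c['cam_to_world'],2).tolist(),c['fx'],c['k1'])
```

```text
border_tray [626. 269.] [176.  94.] 86.8 ((625.2647094726562, 268.70556640625), 97.80592346191406)
bar_tray [474.   9.] [134.  47.] 84.0 ((475.62164306640625, 8.75500202178955), 69.43508911132812)
square_tray [ 648. -282.] [68. 69.] 10.0 ((648.0741577148438, -281.6905212402344), 46.021297454833984)
round_tray [ 484. -257.] [66. 69.] 0.4 ((483.5784606933594, -257.0565490722656), 34.43906021118164)
[[0.44, 0.86, 0.27, 301.81], [-0.9, 0.41, 0.13, -437.43], [-0.0, -0.3, 0.95, 384.05], [0.0, 0.0, 0.0, 1.0]] 313.5132266846853 -0.015237521311187309
```

View pics/crop1.png

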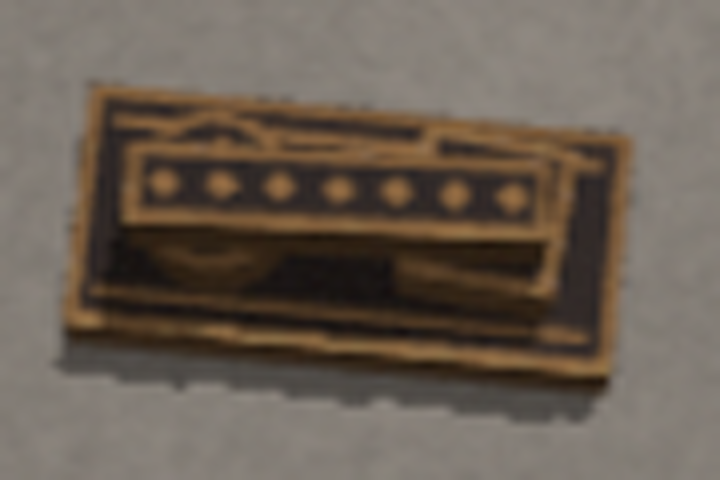

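Run:
```python
from h import *
c=shot('top')
def rect(p,z):
    P=pix2w(c,np.array(p)/8.+[220,160],z)[:,:2].astype(np.float32); r=cv2.minAreaRect(P)
    e=P[1]-P[0]; f=P[2]-P[3]
    print(P.mean(0).round(1),np.round(r[1],1),'long-axis yaw',[round(float(np.arctan2(v[1],v[0])%np.pi),3) for v in(e,f)])
rect([(128,148),(545,165),(547,240),(122,222)],84)
rect([(92,88),(632,135),(607,372),(68,325)],28)
```

```text
[621.1  15.5] [109.2  19.8] long-axis yaw [1.544, 1.542]
[625.2  12.9] [148.4  66.6] long-axis yaw [1.496, 1.497]
```

```bash
python3 -m handwheel '[[[20,25,0],[0,0,0.09]],[[35,44,0],[0,0,0.09]],[[35,44,0],[0,0,0.09]],[[35,44,0],[0,0,0.09]],[[35,44,0],[0,0,0.09]],[[35,44,0],[0,0,0.09]],[[35,44,0],[0,0,0.09]],[[35,44,0],[0,0,0.09]],[[35,44,0],[0,0,0.09]],[[35,44,0],[0,0,0.09]],[[35,44,0],[0,0,0.09]],[[20,23,0],[0,0,0.09]]]' 0
python3 -m handwheel '[[[0,0,0],[0,0,0]],[[0,0,0],[0,0,0]]]'
python3 - <<'E'
from h import *
o=get_obs();print(o['tool_pos'],o['tcp_rot'])
c=shot('wrist','w1')
for t in ['bar_block','round_block','square_block','border_block']: print(t,spotw(c,t,'wrist'))
E
```

```text
time: 2.65
tool_pos: [619.4, 17.8, 216.3]
tcp_rot: [3.141, -0.0, 1.535]
contact_force: [-0.4, -0.4, 0.7]
grip_width: 91.4
time: 2.9
tool_pos: [617.8, 14.7, 216.4]
tcp_rot: [-3.141, 0.0, 1.529]
contact_force: [-0.1, 0.5, 0.3]
grip_width: 92.0
[617.81711537  14.70034861 216.42363182] [-3.14092761e+00  3.74913854e-04  1.52868341e+00]
bar_block [(0.97, [624.0, 25.0, 86.0])]
round_block [(0.96, [644.0, 49.0, 54.0])]
square_block [(0.93, [638.0, -21.0, 58.0]), (0.7, [644.0, 52.0, 52.0])]
border_block [(0.82, [623.0, 34.0, 25.0])]
```

View pics/w1.png

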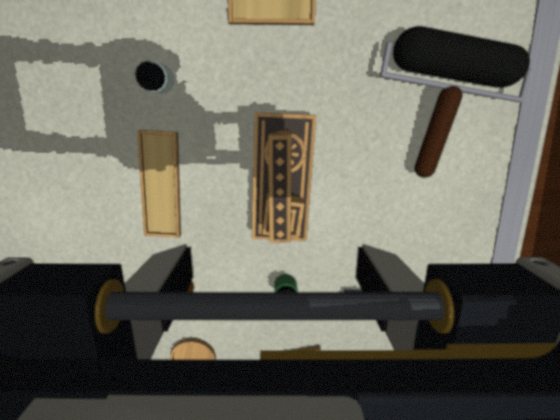

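Run:
```python
from h import *
c=shot('wrist')
for p,z in [([(271,134),(291,133),(293,242),(268,242)],84),([(257,113),(316,115),(307,241),(252,239)],28)]:
    P=pix2w(c,p,z)[:,:2]; print(P.round(1).tolist(),P.mean(0).round(1))
cv2.imwrite('pics/w1c.png',cv2.resize(c['img'][105:250,240:330,::-1],None,fx=4,fy=4,interpolation=2))
```

```text
[[617.1, 72.7], [635.8, 72.8], [635.0, -38.2], [609.0, -37.1]] [624.2  17.6]
[[602.1, 91.4], [666.3, 86.6], [655.0, -62.6], [587.2, -57.0]] [627.7  14.6]
```

View pics/w1c.png

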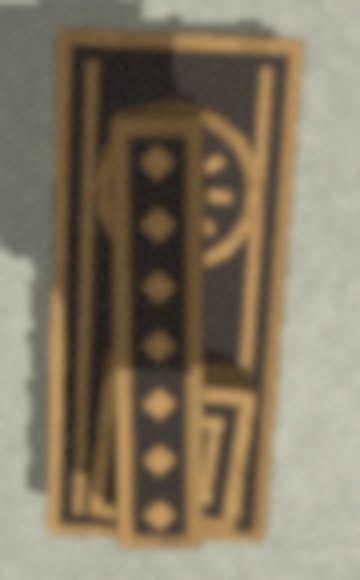

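```bash
python3 -m handwheel '[[[4.5,1,-25],[0,0,0.014]],[[0,0,-40],[0,0,0]],[[0,0,-40],[0,0,0]],[[0,0,-17],[0,0,0]],[[0,0,-7.5],[0,0,0]],[[0,0,0],[0,0,0]],[[0,0,0],[0,0,0]]]'
python3 -m handwheel '[[[0,0,0],[0,0,0]],[[0,0,0],[0,0,0]],[[0,0,0],[0,0,0]],[[0,0,0],[0,0,0]],[[0,0,0],[0,0,0]],[[0,0,0],[0,0,0]],[[0,0,0],[0,0,0]],[[0,0,0],[0,0,0]]]' 1
python3 -m handwheel '[[[0,0,2],[0,0,0]],[[0,0,6],[0,0,0]],[[0,0,10],[0,0,0]],[[0,0,15],[0,0,0]],[[0,0,15],[0,0,0]],[[0,0,10],[0,0,0]],[[0,0,2],[0,0,0]],[[0,0,0],[0,0,0]]]'
```

```text
time: 4.08
tool_pos: [623.7, 16.1, 88.6]
tcp_rot: [3.139, 0.0, 1.544]
contact_force: [0.3, 0.3, 0.4]
grip_width: 91.8
time: 5.08
tool_pos: [622.8, 16.2, 87.1]
tcp_rot: [3.142, 0.0, 1.544]
contact_force: [0.1, 0.3, 0.7]
grip_width: 16.2
time: 6.08
tool_pos: [622.6, 16.2, 147.0]
tcp_rot: [-3.141, -0.0, 1.544]
contact_force: [-0.4, -0.2, -0.3]
grip_width: 1.0
```

Run:
```python
from h import *
c=shot('wrist','w2');s=shot('side','s2')
im=np.hstack([cv2.resize(c['img'][80:280,200:360],None,fx=3,fy=3),cv2.resize(s['img'][170:290,200:300],None,fx=4,fy=5)])
cv2.imwrite('pics/c2.png',cv2.resize(im[:,:,::-1],None,fx=.9,fy=.9))
```

```text
(no output)
```

View pics/c2.png

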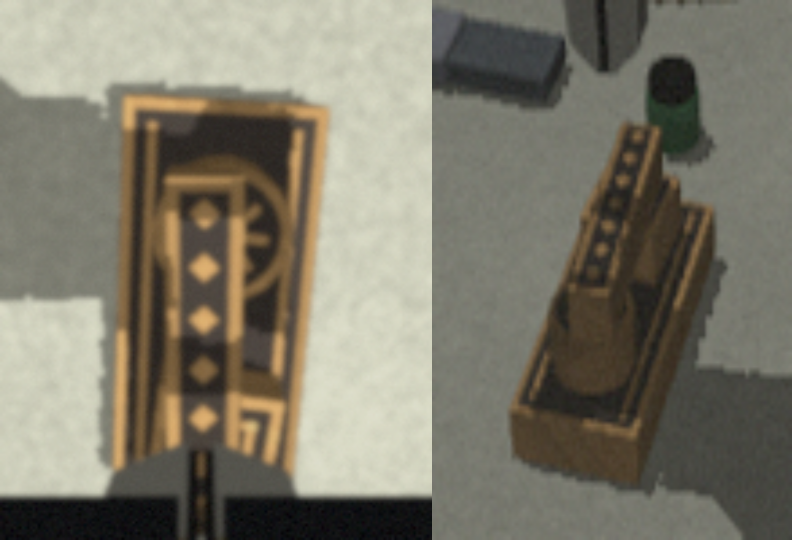

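Run:
```python
from h import *
s=shot('side')
for z in (105,115,125,136,147): print(z,w2pix(s,[622.6,16.2,z]).round(1))
c=capture('wrist'); 
for z in (105,115,125,136,147): print(z,w2pix(c,[622.6,16.2,z]).round(1))
print(get_obs()['grip_width'])
cv2.imwrite('pics/s3.png',cv2.resize(s['img'][140:220,200:310,::-1],None,fx=6,fy=6)); cv2.imwrite('pics/w3.png',c['img'][:,:,::-1])
```

```text
105 [[250.5 205.4]]
115 [[250.2 201.1]]
125 [[249.9 196.7]]
136 [[249.6 191.8]]
147 [[249.2 186.8]]
105 [[275.  227.8]]
115 [[275.  233.1]]
125 [[275. 239.]]
136 [[275.1 246.1]]
147 [[275.1 253.9]]
-0.1322756698798307
```

View pics/s3.png

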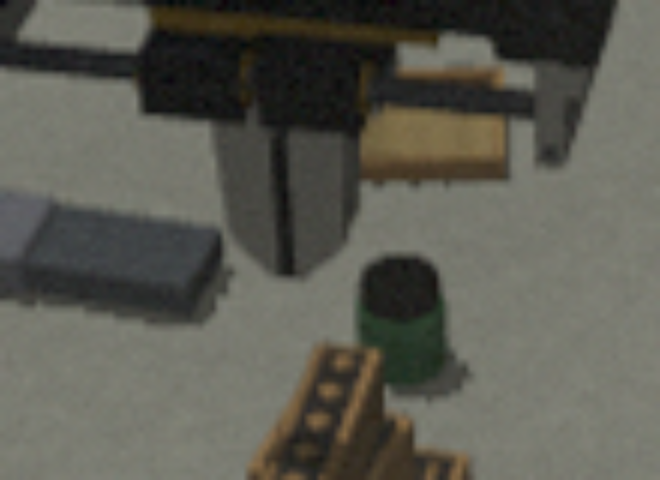

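Run:
```python
from h import *
s=shot('side');c=shot('wrist')
for y in (6.7,16.2,25.7):
  for z in (125,136,147,158): print(y,z,w2pix(s,[622.6,y,z]).round(1),w2pix(c,[622.6,y,z]).round(1))
print(get_obs()['tool_pos'],np.array(c['cam_to_world']).round(2).tolist())
im=cv2.resize(c['img'][200:280,220:330,::-1],None,fx=6,fy=6);cv2.imwrite('pics/w3.png',im)
```

```text
6.7 125 [[251.1 193.5]] [[275.2 252.1]]
6.7 136 [[250.7 188.6]] [[275.3 259.8]]
6.7 147 [[250.4 183.7]] [[275.3 268.3]]
6.7 158 [[250.1 178.6]] [[275.3 277.8]]
16.2 125 [[249.9 196.7]] [[274.9 238.9]]
16.2 136 [[249.6 191.8]] [[274.9 246. ]]
16.2 147 [[249.2 186.8]] [[274.9 253.8]]
16.2 158 [[248.9 181.8]] [[274.9 262.7]]
25.7 125 [[248.8 199.9]] [[274.5 225.3]]
25.7 136 [[248.4 195. ]] [[274.5 231.7]]
25.7 147 [[248.1 190. ]] [[274.5 238.9]]
25.7 158 [[247.7 184.9]] [[274.5 247. ]]
[622.62891839  16.21677985 146.71071441] [[1.0, 0.02, 0.01, 624.57], [-0.03, 0.95, 0.3, 97.89], [-0.0, -0.3, 0.95, 314.03], [0.0, 0.0, 0.0, 1.0]]
```

View pics/w3.png

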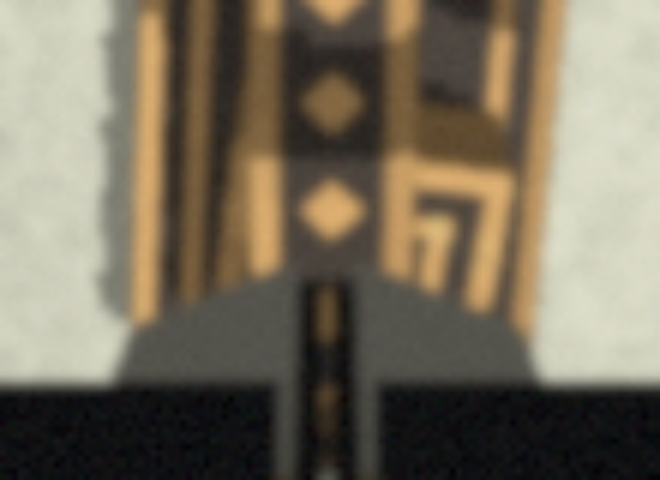

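Both cameras put the fingertips at about z = 156 while the reported TCP is 147. So the tips are about 9 mm above the reported TCP, not 22 mm below it, and the fingers closed above the bar without touching it. I'll go about 31 mm lower.

```bash
python3 -m handwheel '[[[0,0,0],[0,0,0]],[[0,0,0],[0,0,0]],[[0,0,0],[0,0,0]],[[0,0,0],[0,0,0]],[[0,0,0],[0,0,0]],[[0,0,0],[0,0,0]],[[0,0,0],[0,0,0]],[[0,0,0],[0,0,0]]]' 0.3
python3 -m handwheel '[[[0,0,-15],[0,0,0]],[[0,0,-20],[0,0,0]],[[0,0,-20],[0,0,0]],[[0,0,-15],[0,0,0]],[[0,0,-10],[0,0,0]],[[0,0,-7],[0,0,0]],[[0,0,-4],[0,0,0]],[[0,0,0],[0,0,0]],[[0,0,0],[0,0,0]]]'
python3 -m handwheel '[[[0,0,0],[0,0,0]],[[0,0,0],[0,0,0]],[[0,0,0],[0,0,0]],[[0,0,0],[0,0,0]],[[0,0,0],[0,0,0]],[[0,0,0],[0,0,0]],[[0,0,0],[0,0,0]],[[0,0,0],[0,0,0]]]' 1
```

```text
time: 7.38
tool_pos: [622.8, 16.2, 147.2]
tcp_rot: [3.141, 0.0, 1.544]
contact_force: [-1.1, 0.6, -0.4]
grip_width: 64.2
time: 8.5
tool_pos: [623.1, 16.2, 56.6]
tcp_rot: [3.141, 0.0, 1.544]
contact_force: [-0.3, -0.2, -0.3]
grip_width: 64.5
time: 9.5
tool_pos: [622.8, 16.2, 56.1]
tcp_rot: [3.141, -0.0, 1.544]
contact_force: [0.2, 1.1, 0.6]
grip_width: 21.7
```

```bash
python3 -m handwheel '[[[0,0,2],[0,0,0]],[[0,0,8],[0,0,0]],[[0,0,20],[0,0,0]],[[0,0,25],[0,0,0]],[[-13,0,10],[0,0,-0.01]],[[-30,-1,0],[0,0,-0.017]],[[-35,-2,0],[0,0,-0.017]],[[-35,-2,0],[0,0,-0.017]],[[-25,-2,-10],[0,0,-0.017]],[[-10,0,-10],[0,0,0]],[[0,0,0],[0,0,0]],[[0,0,0],[0,0,0]]]'
python3 - <<'E'
from h import *
c=shot('wrist');s=shot('side');o=get_obs();print(o['tool_pos'],o['tcp_rot'],o['grip_width'])
im=np.hstack([cv2.resize(c['img'][60:280,160:400],None,fx=2,fy=2.27),cv2.resize(s['img'][150:290,250:370],None,fx=2.66,fy=3.57)])
cv2.imwrite('pics/c4.png',im[:,:,::-1])
for t in ['bar_block','round_block','square_block']: print(t,spotw(c,t,'wrist'))
E
```

```text
time: 11.0
tool_pos: [475.2, 9.2, 101.5]
tcp_rot: [3.141, -0.0, 1.466]
contact_force: [0.2, -0.2, -0.3]
grip_width: 21.9
[475.40048081   9.15230996 101.47336291] [3.14055101e+00 4.78156642e-05 1.46579587e+00] 21.868419348224663Traceback (most recent call last):
  File "<stdin>", line 3, in <module>
    return _nx.concatenate(arrs, 1, dtype=dtype, casting=casting)
           ~~~~~~~~~~~~~~~^^^^^^^^^^^^^^^^^^^^^^^^^^^^^^^^^^^^^^^
ValueError: all the input array dimensions except for the concatenation axis must match exactly, but along dimension 0, the array at index 0 has size 499 and the array at index 1 has size 500
```

```bash
cat >> h.py <<'E'
def pair(a,b,name):
    f=lambda i:cv2.resize(i,(400,500),interpolation=2)
    cv2.imwrite(f'pics/{name}.png',np.hstack([f(a),f(b)])[:,:,::-1])
E
python3 - <<'E'
from h import *
c=shot('wrist');s=shot('side')
pair(c['img'][60:280,192:368],s['img'][150:300,250:370],'c4')
for t in ['bar_block','round_block','square_block']: print(t,spotw(c,t,'wrist'))
E
```

```text
bar_block [(0.56, [480.0, 31.0, 130.0])]
round_block [(0.87, [626.0, 54.0, 53.0])]
square_block [(0.82, [617.0, -17.0, 54.0])]
```

View pics/c4.png

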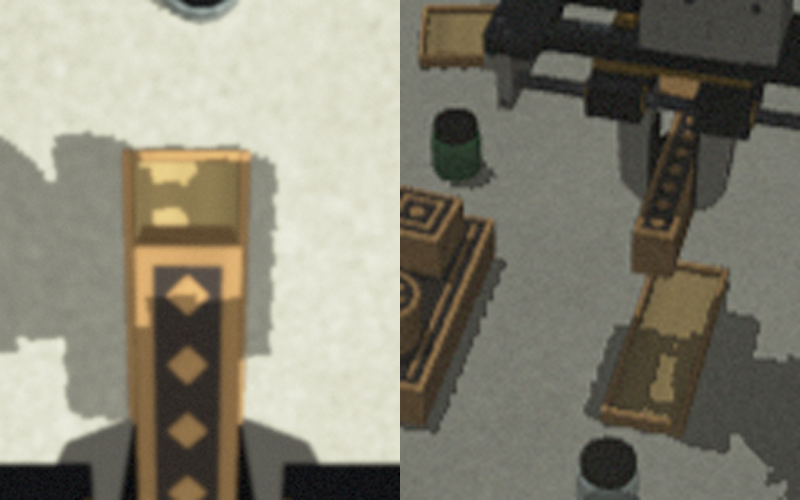

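Run:
```python
from h import *
c=shot('wrist')
print(pix2w(c,[(192+134*.44,60+247*.44),(192+240*.44,60+247*.44)],129.5), pix2w(c,[(192+125*.44,60+152*.44),(192+249*.44,60+152*.44)],10))
```

```text
[[470.07674413  65.66520269 129.5       ]
 [490.86363836  63.49230679 129.5       ]] [[459.92003763  78.25456361  10.        ]
 [503.39515627  73.70516977  10.        ]]
```

```bash
python3 -m handwheel '[[[0,0,-15],[0,0,0]],[[0,0,-25],[0,0,0]],[[0,0,-25],[0,0,0]],[[0,0,-15],[0,0,0]],[[0,0,-6],[0,0,0]],[[0,0,-4],[0,0,0]],[[0,0,-3],[0,0,0]],[[0,0,-2],[0,0,0]],[[0,0,-1],[0,0,0]],[[0,0,0],[0,0,0]]]'
```

```text
time: 12.65
tool_pos: [474.9, 9.2, 5.3]
tcp_rot: [3.141, 0.0, 1.466]
contact_force: [-0.3, -1.1, -0.3]
grip_width: 21.9
```

```bash
python3 -m handwheel '[[[0,0,0],[0,0,0]],[[0,0,0],[0,0,0]],[[0,0,0],[0,0,0]],[[0,0,0],[0,0,0]],[[0,0,0],[0,0,0]],[[0,0,0],[0,0,0]]]' 0.3
python3 -m handwheel '[[[0,0,10],[0,0,0]],[[0,0,25],[0,0,0]],[[0,0,40],[0,0,0]],[[0,0,45],[0,0,0]],[[20,0,40],[0,0,0.01]],[[35,0,30],[0,0,0.01]],[[40,0,15],[0,0,0.01]],[[35,0,0],[0,0,0]],[[20,0,0],[0,0,0]],[[0,0,0],[0,0,0]],[[0,0,0],[0,0,0]]]'
python3 - <<'E'
from h import *
c=shot('wrist');t=shot('top');o=get_obs();print(o['tool_pos'],o['tcp_rot'],o['grip_width'])
pair(c['img'][80:280,220:380],t['img'][235:285,230:300],'c5')
for k in ['bar_block','round_block','square_block','border_block']: print(k,spotw(c,k,'wrist'))
print(spotw(t,'bar_block','top'))
E
```

```text
time: 13.4
tool_pos: [474.8, 9.2, 5.1]
tcp_rot: [3.142, 0.0, 1.466]
contact_force: [-0.8, 0.6, 0.2]
grip_width: 64.1
time: 14.78
tool_pos: [623.9, 9.3, 210.3]
tcp_rot: [-3.141, 0.0, 1.496]
contact_force: [0.8, 0.4, 1.1]
grip_width: 64.5
[624.02874618   9.26162354 210.62038858] [3.14153075e+00 2.82142616e-05 1.49580544e+00] 64.6338507626318
bar_block [(0.91, [482.0, 13.0, 35.0])]
round_block [(0.71, [633.0, 50.0, 58.0])]
square_block []
border_block [(0.69, [625.0, 25.0, 24.0])]
[(0.36, [469.0, -39.0, 33.0])]
```

View pics/c5.png

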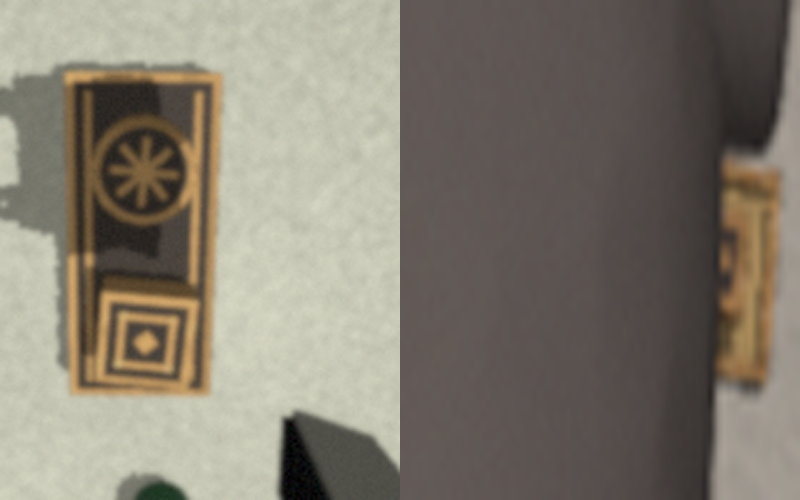

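Run:
```python
from h import *
c=shot('wrist'); f=lambda p:np.array(p)*.4+[220,80]
print(pix2w(c,f([(143,169),(143,112),(143,226)]),56).round(1))
P=pix2w(c,f([(103,290),(200,298),(192,393),(95,385)]),56)[:,:2]
print(P.round(1),P.mean(0),cv2.minAreaRect(P.astype(np.float32)), pix2w(c,f([(146,341)]),56))
B=pix2w(c,f([(65,72),(221,72),(209,394),(71,394)]),28)[:,:2];print(B.round(1),B.mean(0))
```

```text
[[630.4  52.   56. ]
 [632.   74.4  56. ]
 [628.7  28.6  56. ]]
[[609.8   2.3]
 [650.8  -4.3]
 [645.1 -47.9]
 [602.5 -40.9]] [627.04967392 -22.7064756 ] ((627.36083984375, -22.722309112548828), (43.98127746582031, 43.21539306640625), 80.66334533691406) [[626.44411462 -21.99918462  56.        ]]
[[600.2  92. ]
 [666.5  87. ]
 [654.6 -61.1]
 [588.1 -56.2]] [627.33581046  15.42416832]
```

```bash
python3 -m handwheel '[[[2,15,-20],[0,0,0]],[[3,20,-40],[0,0,0]],[[0.5,7.5,-40],[0,0,0]],[[0,0,-40],[0,0,0]],[[0,0,-20],[0,0,0]],[[0,0,-12],[0,0,0]],[[0,0,-7],[0,0,0]],[[0,0,-3.5],[0,0,0]],[[0,0,0],[0,0,0]],[[0,0,0],[0,0,0]]]'
python3 -m handwheel '[[[0,0,0],[0,0,0]],[[0,0,0],[0,0,0]],[[0,0,0],[0,0,0]],[[0,0,0],[0,0,0]],[[0,0,0],[0,0,0]],[[0,0,0],[0,0,0]]]' 1
```

```text
time: 16.42
tool_pos: [630.7, 51.7, 28.3]
tcp_rot: [3.14, -0.0, 1.496]
contact_force: [-0.1, 0.2, 0.5]
grip_width: 64.3
time: 17.18
tool_pos: [630.4, 51.7, 27.8]
tcp_rot: [3.141, 0.0, 1.496]
contact_force: [-0.3, -1.4, 1.9]
grip_width: 43.1
```

```bash
python3 -m handwheel '[[[0,0,2],[0,0,0]],[[0,0,8],[0,0,0]],[[0,0,20],[0,0,0]],[[0,0,25],[0,0,0]],[[0,0,25],[0,0,0]],[[-10,-20,0],[0,0,0]],[[-20,-42,0],[0,0,0]],[[-20,-42,0],[0,0,0]],[[-20,-42,0],[0,0,0]],[[-20,-42,0],[0,0,0]],[[-20,-42,0],[0,0,0]],[[-20,-42,0],[0,0,0]]]'
python3 -m handwheel '[[[-11,-25,0],[0,0,0]],[[-5,-12,-5],[0,0,0]],[[0,0,-10],[0,0,0]],[[0,0,0],[0,0,0]],[[0,0,0],[0,0,0]]]'
python3 - <<'E'
from h import *
c=shot('wrist');s=shot('side');t=shot('top');o=get_obs();print(o['tool_pos'],o['tcp_rot'],o['grip_width'])
pair(c['img'][80:280,200:360],s['img'][120:220,300:380],'c6')
for k in ['round_block','round_tray']: print(k,spotw(c,k,'wrist'),spotw(s,k,'side'))
print(spotw(t,'bar_block','top'),spotw(s,'bar_block','side'))
cv2.imwrite('pics/t6.png',cv2.resize(t['img'][150:290,90:430,::-1],None,fx=2.3,fy=2.3,interpolation=2))
E
```

```text
time: 18.68
tool_pos: [497.9, -222.0, 106.7]
tcp_rot: [-3.14, -0.001, 1.495]
contact_force: [-0.0, -0.4, -0.1]
grip_width: 43.6
time: 19.3
tool_pos: [484.6, -256.3, 92.4]
tcp_rot: [-3.141, -0.0, 1.497]
contact_force: [-0.2, 0.3, -0.6]
grip_width: 43.5
[ 484.72929424 -256.78193321   92.83882387] [3.14109296e+00 2.23677178e-04 1.49692274e+00] 43.365451488963444
round_block [(0.98, [488.0, -247.0, 118.0])] [(0.62, [485.0, -239.0, 113.0])]
round_tray [(0.87, [482.0, -248.0, 10.0])] [(0.56, [481.0, -261.0, 2.0])]
[(0.66, [474.0, 10.0, 34.0])] [(0.58, [479.0, 25.0, 35.0])]
```

View pics/c6.png

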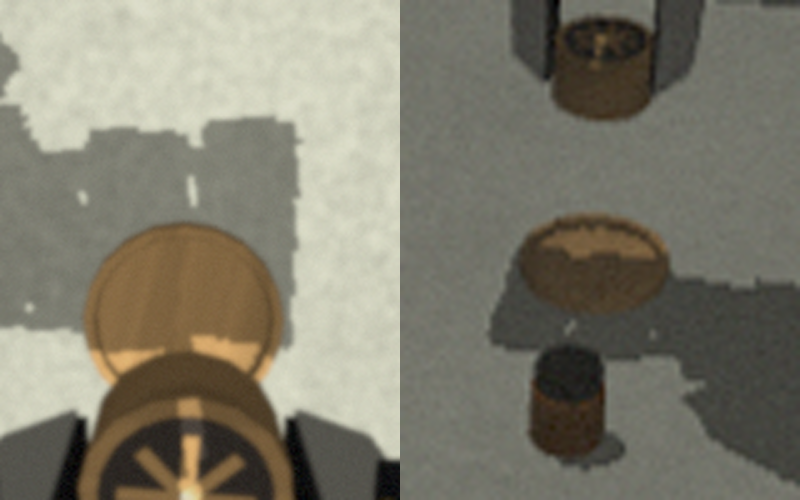

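Run:
```python
from h import *
c=shot('wrist'); f=lambda p:np.array(p)*.4+[200,80]
P=pix2w(c,f([(84,310),(283,310),(183,222),(110,255),(258,255)]),10)[:,:2];print(P.round(1))
A=np.c_[2*P,np.ones(5)];x=np.linalg.lstsq(A,(P**2).sum(1),rcond=None)[0];print(x[:2],np.sqrt(x[2]+x[:2]@x[:2]))
print(pix2w(c,f([(190,493)]),121))
```

```text
[[ 450.6 -249.7]
 [ 516.8 -254.6]
 [ 485.8 -222.5]
 [ 461.2 -231.6]
 [ 509.4 -235.2]]
[ 483.46807802 -256.07888329] 33.38201987509788
[[ 484.97140571 -256.62146837  121.        ]]
```

```bash
python3 -m handwheel '[[[-1,0,-15],[0,0,0]],[[0,0,-25],[0,0,0]],[[0,0,-20],[0,0,0]],[[0,0,-12],[0,0,0]],[[0,0,-7],[0,0,0]],[[0,0,-4],[0,0,0]],[[0,0,-3],[0,0,0]],[[0,0,-1.5],[0,0,0]],[[0,0,0],[0,0,0]]]'
python3 -m handwheel '[[[0,0,0],[0,0,0]],[[0,0,0],[0,0,0]],[[0,0,0],[0,0,0]],[[0,0,0],[0,0,0]],[[0,0,0],[0,0,0]]]' 0.3
python3 -m handwheel '[[[0,0,8],[0,0,0]],[[0,0,20],[0,0,0]],[[0,0,30],[0,0,0]],[[0,0,35],[0,0,0]],[[0,0,25],[0,0,0]],[[0,0,0],[0,0,0]],[[0,0,0],[0,0,0]]]'
python3 - <<'E'
from h import *
c=shot('wrist')
for k in ['round_block','round_tray']: print(k,spotw(c,k,'wrist'))
E
```

```text
time: 20.92
tool_pos: [483.4, -257.4, 5.3]
tcp_rot: [3.141, 0.0, 1.496]
contact_force: [1.3, -0.8, -0.0]
grip_width: 43.3
time: 21.55
tool_pos: [483.3, -257.3, 5.1]
tcp_rot: [3.141, 0.0, 1.496]
contact_force: [0.3, 0.1, -1.1]
grip_width: 64.1
time: 22.42
tool_pos: [482.8, -257.0, 122.5]
tcp_rot: [-3.141, -0.001, 1.496]
contact_force: [-0.2, 1.0, -0.2]
grip_width: 64.6
round_block [(0.74, [484.0, -257.0, 29.0])]
round_tray []
```

```bash
python3 -m handwheel '[[[10,16,5],[0,0,-0.01]],[[20,33,10],[0,0,-0.01]],[[24,39,0],[0,0,-0.014]],[[24,39,0],[0,0,-0.014]],[[24,39,0],[0,0,-0.014]],[[24,39,0],[0,0,-0.014]],[[14,23,0],[0,0,-0.012]],[[3.5,6.5,0],[0,0,0]],[[0,0,0],[0,0,0]],[[0,0,0],[0,0,0]]]'
python3 - <<'E'
from h import *
c=shot('wrist');print(spotw(c,'square_block','wrist'),get_obs()['tool_pos'])
pair(c['img'][100:280,200:344],c['img'],'c7')
E
```

```text
time: 23.82
tool_pos: [626.2, -24.0, 137.9]
tcp_rot: [-3.141, 0.0, 1.407]
contact_force: [0.0, 0.2, 0.7]
grip_width: 64.3
[(0.93, [628.0, -17.0, 57.0])] [626.41270487 -23.9618152  138.22177399]
```

View pics/c7.png

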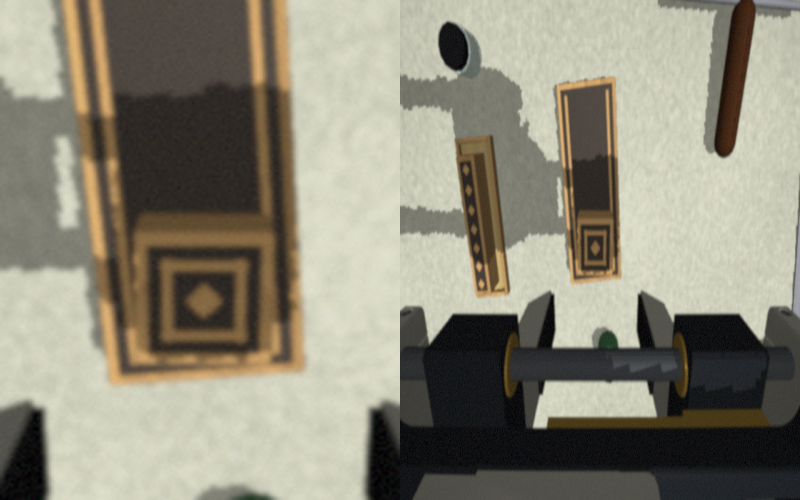

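```bash
python3 -m handwheel '[[[0.5,1,-15],[0,0,0]],[[0,0,-25],[0,0,0]],[[0,0,-30],[0,0,0]],[[0,0,-20],[0,0,0]],[[0,0,-12],[0,0,0]],[[0,0,-6],[0,0,0]],[[0,0,-2],[0,0,0]],[[0,0,0],[0,0,0]],[[0,0,0],[0,0,0]]]'
python3 -m handwheel '[[[0,0,0],[0,0,0]],[[0,0,0],[0,0,0]],[[0,0,0],[0,0,0]],[[0,0,0],[0,0,0]],[[0,0,0],[0,0,0]],[[0,0,0],[0,0,0]]]' 1
```

```text
time: 25.05
tool_pos: [627.7, -21.8, 28.8]
tcp_rot: [3.14, 0.0, 1.408]
contact_force: [0.3, -1.0, -0.6]
grip_width: 64.4
time: 25.8
tool_pos: [627.3, -21.8, 28.3]
tcp_rot: [3.141, 0.0, 1.408]
contact_force: [-0.4, -0.3, 1.2]
grip_width: 41.6
```

```bash
python3 -m handwheel '[[[0,0,2],[0,0,0]],[[0,0,8],[0,0,0]],[[0,0,20],[0,0,0]],[[0,0,25],[0,0,0]],[[0,0,25],[0,0,0]],[[2,-20,0],[0,0,0.04]],[[4,-40,0],[0,0,0.05]],[[4,-45,0],[0,0,0.05]],[[4,-45,0],[0,0,0.05]],[[4,-45,0],[0,0,0.05]],[[2,-40,0],[0,0,0.05]],[[1,-25,0],[0,0,0.048]]]'
python3 -m handwheel '[[[0,0,-10],[0,0,0]],[[0,0,0],[0,0,0]],[[0,0,0],[0,0,0]]]'
python3 - <<'E'
from h import *
c=shot('wrist');s=shot('side');o=get_obs();print(o['tool_pos'],o['tcp_rot'],o['grip_width'])
pair(c['img'][80:280,200:360],s['img'][100:200,230:310],'c8')
for k in ['square_block','square_tray']: print(k,spotw(c,k,'wrist'),spotw(s,k,'side'))
E
```

```text
time: 27.3
tool_pos: [648.1, -284.1, 108.5]
tcp_rot: [3.141, 0.001, 1.746]
contact_force: [1.2, 0.3, -0.2]
grip_width: 41.9
time: 27.68
tool_pos: [648.5, -280.2, 98.1]
tcp_rot: [-3.141, -0.001, 1.747]
contact_force: [-0.6, 0.3, -0.3]
grip_width: 41.6
[ 648.67800786 -280.6489824    98.59595918] [3.14111014e+00 1.85590317e-04 1.74693222e+00] 41.917783240611186
square_block [(0.68, [646.0, -271.0, 126.0])] [(0.78, [647.0, -264.0, 124.0])]
square_tray [(0.82, [644.0, -271.0, 1.0])] [(0.64, [651.0, -280.0, 4.0])]
```

View pics/c8.png

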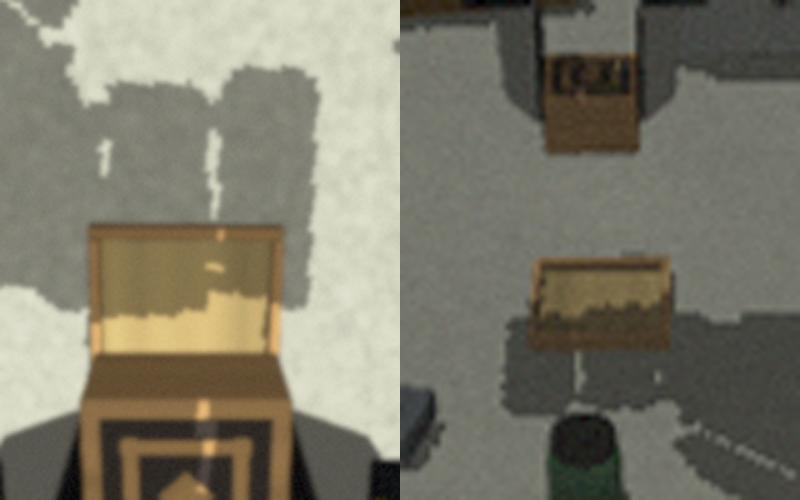

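Run:
```python
from h import *
c=shot('wrist'); f=lambda p:np.array(p)*.4+[200,80]
P=pix2w(c,f([(89,227),(284,227)]),10)[:,:2];e=P[1]-P[0];n=np.array([e[1],-e[0]])/np.linalg.norm(e)
print(P.round(1),np.linalg.norm(e),P.mean(0)+33*n)
P=pix2w(c,f([(81,400),(293,400)]),126.5)[:,:2];e=P[1]-P[0];n=np.array([e[1],-e[0]])/np.linalg.norm(e);print(P.round(1),P.mean(0)+21*n)
```

```text
[[ 611.  -255.4]
 [ 674.5 -244.1]] 64.43685346635928 [ 648.52046198 -282.25412573]
[[ 624.5 -264.4]
 [ 664.8 -257.2]] [ 648.35470418 -281.44228167]
```

Block and tray centres agree within about 1 mm, so I'll lower and release.

```bash
python3 -m handwheel '[[[0,0,-15],[0,0,0]],[[0,0,-25],[0,0,0]],[[0,0,-25],[0,0,0]],[[0,0,-12],[0,0,0]],[[0,0,-7],[0,0,0]],[[0,0,-4],[0,0,0]],[[0,0,-3],[0,0,0]],[[0,0,-2],[0,0,0]],[[0,0,0],[0,0,0]]]'
python3 -m handwheel '[[[0,0,0],[0,0,0]],[[0,0,0],[0,0,0]],[[0,0,0],[0,0,0]],[[0,0,0],[0,0,0]],[[0,0,0],[0,0,0]]]' 0.3
python3 -m handwheel '[[[0,0,8],[0,0,0]],[[0,0,20],[0,0,0]],[[0,0,30],[0,0,0]],[[0,0,35],[0,0,0]],[[0,0,25],[0,0,0]],[[0,0,0],[0,0,0]],[[0,0,0],[0,0,0]]]'
python3 - <<'E'
from h import *
c=shot('wrist')
for k in ['square_block','square_tray']: print(k,spotw(c,k,'wrist'))
pair(c['img'][80:280,200:360],c['img'],'c9')
E
```

```text
time: 29.15
tool_pos: [648.3, -281.8, 5.3]
tcp_rot: [3.141, 0.0, 1.746]
contact_force: [-0.6, 0.3, -0.0]
grip_width: 41.8
time: 29.78
tool_pos: [648.3, -281.7, 5.1]
tcp_rot: [3.142, -0.0, 1.746]
contact_force: [0.0, -0.6, 0.4]
grip_width: 64.4
time: 30.65
tool_pos: [647.9, -281.5, 122.7]
tcp_rot: [-3.141, -0.001, 1.746]
contact_force: [0.1, 0.1, -0.9]
grip_width: 64.1
square_block [(0.84, [651.0, -283.0, 30.0])]
square_tray [(0.62, [646.0, -269.0, 3.0])]
```

View pics/c9.png

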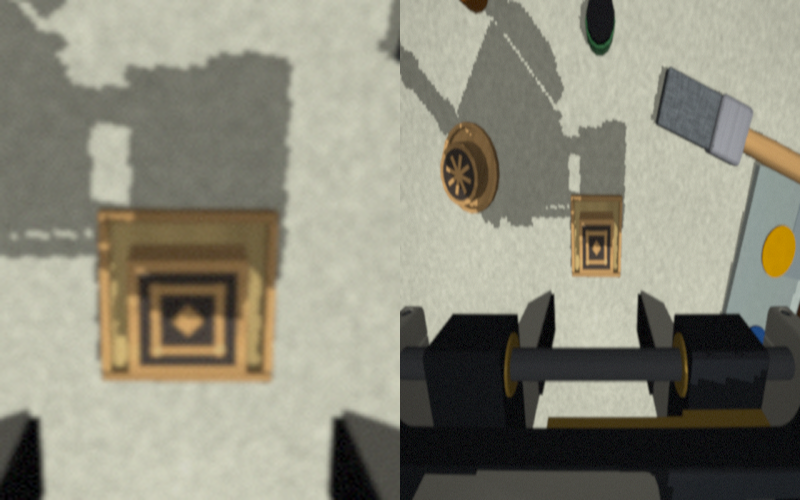

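```bash
python3 -m handwheel '[[[-2,18,0],[0,0,-0.02]],[[-3,40,0],[0,0,-0.035]],[[-3,45,0],[0,0,-0.035]],[[-3,45,0],[0,0,-0.035]],[[-3,45,0],[0,0,-0.035]],[[-3,45,0],[0,0,-0.035]],[[-3,40,0],[0,0,-0.034]],[[-1.5,18,0],[0,0,-0.02]],[[0,0,0],[0,0,0]],[[0,0,0],[0,0,0]]]' 0
python3 - <<'E'
from h import *
c=shot('wrist');o=get_obs();print(spotw(c,'border_block','wrist'),o['tool_pos'],o['tcp_rot'],o['grip_width'])
h=cv2.cvtColor(c['img'],cv2.COLOR_RGB2HSV);q=w2pix(c,[[591,90,28],[660,90,28],[660,10,28],[591,10,28]]);print(q.round())
# edges of the block top along rows: first/last wood pixels
m=cv2.inRange(h,(5,80,60),(28,255,255))
for r in (100,130,160,190,210):
    xs=np.where(m[r,215:340])[0]+215
    print(r,xs.min(),xs.max(),pix2w(c,[(xs.min(),r),(xs.max()+1,r)],28)[:,:2].round(1).tolist())
cols=[270,280]; print([pix2w(c,[(k,np.where(m[30:250,k])[0].min()+30)],28)[0].round(1).tolist() for k in cols])
E
```

```text
time: 32.05
tool_pos: [626.7, 13.4, 122.7]
tcp_rot: [-3.141, 0.0, 1.497]
contact_force: [-0.2, -0.7, -0.1]
grip_width: 92.1
[(0.82, [627.0, 27.0, 27.0])] [626.80230788  13.07729783 122.77012863] [-3.14122153e+00  3.28611380e-04  1.49609681e+00] 91.55749793015758
[[224. 118.]
 [309. 112.]
 [313. 207.]
 [235. 212.]]Traceback (most recent call last):
  File "<stdin>", line 8, in <module>
    return umr_minimum(a, axis, None, out, keepdims, initial, where)
ValueError: zero-size array to reduction operation minimum which has no identity
```

Run:
```python
from h import *
c=shot('wrist');h=cv2.cvtColor(c['img'],cv2.COLOR_RGB2HSV)
m=cv2.inRange(h,(5,80,60),(28,255,255))
for r in (130,150,170,190,205,215):
    xs=np.where(m[r,215:340])[0]+215
    if len(xs): print(r,xs.min(),xs.max(),pix2w(c,[(xs.min(),r),(xs.max()+1,r)],28)[:,:2].round(1).tolist())
for k in (265,275,285):
    ys=np.where(m[60:270,k])[0]+60; print(k,ys.min(),ys.max(),pix2w(c,[(k,ys.min()),(k,ys.max()+1)],28)[:,:2].round(1).tolist())
```

```text
130 233 315 [[597.7, 79.8], [665.2, 74.8]]
150 234 313 [[596.7, 63.6], [662.9, 58.7]]
170 234 312 [[594.8, 46.9], [661.5, 42.0]]
190 235 311 [[593.7, 29.5], [660.0, 24.6]]
205 236 311 [[593.1, 15.9], [659.5, 11.0]]
215 236 310 [[592.0, 6.7], [658.2, 1.8]]
265 113 119 [[624.8, 91.1], [624.4, 85.7]]
275 114 119 [[632.8, 89.7], [632.4, 85.1]]
285 114 119 [[640.8, 89.1], [640.5, 84.5]]
```

```bash
python3 -m handwheel '[[[-0.5,1,-15],[0,0,0]],[[0,0.5,-30],[0,0,0]],[[0,0,-30],[0,0,0]],[[0,0,-20],[0,0,0]],[[0,0,-13],[0,0,0]],[[0,0,-8],[0,0,0]],[[0,0,-4],[0,0,0]],[[0,0,-2],[0,0,0]],[[0,0,0],[0,0,0]]]'
python3 -m handwheel '[[[0,0,0],[0,0,0]],[[0,0,0],[0,0,0]],[[0,0,0],[0,0,0]],[[0,0,0],[0,0,0]],[[0,0,0],[0,0,0]],[[0,0,0],[0,0,0]]]' 1
```

```text
time: 33.33
tool_pos: [626.6, 15.7, 1.6]
tcp_rot: [3.141, 0.0, 1.497]
contact_force: [-0.1, -0.8, -0.4]
grip_width: 91.3
time: 34.08
tool_pos: [626.4, 15.7, 1.3]
tcp_rot: [3.141, 0.0, 1.497]
contact_force: [0.0, 0.1, 2.1]
grip_width: 67.8
```

```bash
python3 -m handwheel '[[[0,0,2],[0,0,0]],[[0,0,8],[0,0,0]],[[0,0,20],[0,0,0]],[[0,0,25],[0,0,0]],[[0,0,20],[0,0,0]],[[0,18,0],[0,0,0.003]],[[0,40,0],[0,0,0.003]],[[0,45,0],[0,0,0.003]],[[0,45,0],[0,0,0.003]],[[0,45,0],[0,0,0.003]],[[0,40,0],[0,0,0.003]],[[0,20,0],[0,0,0]]]'
python3 -m handwheel '[[[0,0,0],[0,0,0]],[[0,0,0],[0,0,0]],[[0,0,0],[0,0,0]]]'
python3 - <<'E'
from h import *
c=shot('wrist');s=shot('side');o=get_obs();print(o['tool_pos'],o['tcp_rot'],o['grip_width'])
pair(c['img'][60:260,190:350],s['img'][220:420,150:310],'c10')
for k in ['border_block','border_tray']: print(k,spotw(c,k,'wrist'),spotw(s,k,'side'))
E
```

```text
time: 35.58
tool_pos: [624.8, 271.7, 74.8]
tcp_rot: [-3.14, 0.0, 1.518]
contact_force: [-0.3, -0.7, -2.1]
grip_width: 67.6
time: 35.95
tool_pos: [626.6, 267.1, 76.1]
tcp_rot: [-3.141, 0.0, 1.513]
contact_force: [0.7, -0.6, -2.0]
grip_width: 67.8
[626.62441982 267.44642854  76.30015175] [3.14141015e+00 1.03138938e-04 1.51315254e+00] 67.7785787600797
border_block [(0.7, [629.0, 299.0, 103.0])] []
border_tray [(0.96, [629.0, 349.0, 5.0])] [(0.71, [611.0, 311.0, 1.0])]
```

View pics/c10.png

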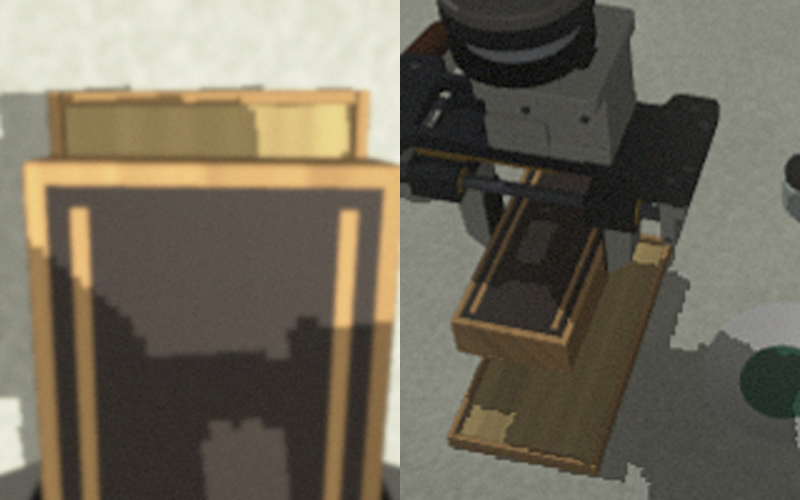

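Run:
```python
from h import *
c=shot('wrist'); f=lambda p:np.array(p)*.4+[190,60]
for p,z,L in [([(49,92),(370,92)],10,87),([(23,164),(404,164)],103.3,75)]:
    P=pix2w(c,f(p),z)[:,:2];e=P[1]-P[0];n=np.array([e[1],-e[0]])/np.linalg.norm(e)
    print(P.round(1).tolist(),np.linalg.norm(e),P.mean(0)+L*n,'yaw',np.arctan2(e[1],e[0])+np.pi/2)
```

```text
[[585.5, 359.9], [675.9, 354.8]] 90.52852148937995 [625.87114858 270.50390357] yaw 1.5147903833085514
[[597.7, 344.4], [663.8, 340.7]] 66.24655285300238 [626.55796946 267.62722028] yaw 1.5149087981996758
```

```bash
python3 -m handwheel '[[[-0.5,2,-12],[0,0,0]],[[0,0,-20],[0,0,0]],[[0,0,-15],[0,0,0]],[[0,0,-10],[0,0,0]],[[0,0,-6],[0,0,0]],[[0,0,-4],[0,0,0]],[[0,0,-2],[0,0,0]],[[0,0,-1],[0,0,0]],[[0,0,-0.5],[0,0,0]],[[0,0,0],[0,0,0]]]'
python3 -m handwheel '[[[0,0,0],[0,0,0]],[[0,0,0],[0,0,0]],[[0,0,0],[0,0,0]],[[0,0,0],[0,0,0]],[[0,0,0],[0,0,0]]]' 0
python3 -m handwheel '[[[0,0,8],[0,0,0]],[[0,0,20],[0,0,0]],[[0,0,35],[0,0,0]],[[0,0,45],[0,0,0]],[[0,0,45],[0,0,0]],[[0,0,45],[0,0,0]],[[0,0,20],[0,0,0]],[[0,0,0],[0,0,0]]]'
python3 - <<'E'
from h import *
c=shot('wrist');s=shot('side')
pair(c['img'],s['img'],'c11')
for k in 'bar_block round_block square_block border_block saucer'.split(): print(k,spotw(c,k,'wrist'),spotw(s,k,'side'))
t=shot('top')
for k in 'bar_block round_block square_block border_block saucer'.split(): print(k,spotw(t,k,'top'))
E
```

```text
time: 37.55
tool_pos: [625.9, 270.8, 5.8]
tcp_rot: [3.141, -0.0, 1.515]
contact_force: [0.2, -0.4, -1.7]
grip_width: 67.7
time: 38.17
tool_pos: [625.8, 270.7, 5.7]
tcp_rot: [3.141, -0.0, 1.515]
contact_force: [-0.7, -0.2, 0.3]
grip_width: 91.8
time: 39.17
tool_pos: [626.6, 271.0, 227.4]
tcp_rot: [3.136, -0.002, 1.515]
contact_force: [-0.6, -0.2, -1.2]
grip_width: 91.7
bar_block [] [(0.61, [476.0, 23.0, 36.0])]
round_block [] [(0.61, [480.0, -241.0, 26.0])]
square_block [] [(0.74, [645.0, -268.0, 31.0])]
border_block [(0.96, [625.0, 280.0, 30.0])] [(0.81, [625.0, 281.0, 33.0])]
saucer [(0.57, [481.0, 279.0, 5.0])] [(0.91, [485.0, 277.0, 3.0])]
bar_block [(0.92, [472.0, 14.0, 35.0])]
round_block [(0.88, [481.0, -255.0, 31.0])]
square_block [(0.66, [642.0, -283.0, 31.0])]
border_block [(0.71, [622.0, 258.0, 32.0]), (0.52, [483.0, -248.0, 2.0])]
saucer [(0.67, [485.0, 278.0, 11.0])]
```

View pics/c11.png

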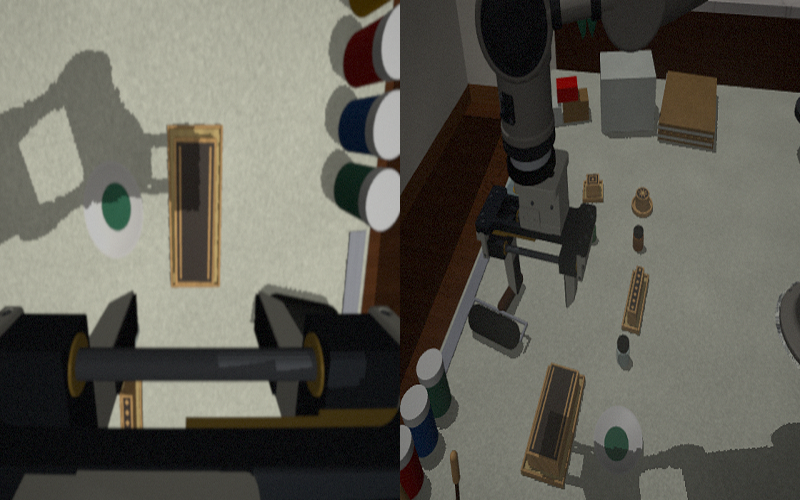

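All four blocks lie flat in their trays, the saucer hasn't moved and the gripper is clear.

```bash
python3 -c "
from plant import bot; print(bot.close_job())"
```

```text
the job is handed in; nothing more can be done
None
```

All four printing blocks are in their own trays, and I handed the job in. They were placed in the order bar, round, square, border, and the clock read about 39 s at the last move. No verdict was reported.

**Final checks:** The last side and wrist pictures show every block lying flat, printing face up, inside its tray, with the gripper clear. In the last top picture the network put the bar, round and square blocks within about 6 mm of their tray centres. All block tops read 31–35 mm, where 32 mm means the block is on the tray floor. The saucer read within about 1 mm of its starting position.

**What failed or disagreed:**
- **Missed first grasp:** my first try at the bar closed above it without touching it. Two cameras showed the fingertips about 9 mm above the reported tool point, not 22 mm below it as specified. I worked 31 mm lower from then on, and every later grasp held.
- **Border block position:** the last top view put it about 11 mm from its tray centre along y. The tool stood within about 1 mm of that centre when it let go. The wrist and side views put the block 10–12 mm off the other way, so I took this as network error.
- **Network misses:** one detection in the last top view reported a border block where the round tray is, with a lower score. The last wrist view did not detect the bar, round or square block.

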